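Change the plate on a clip stage and bring it under the lens

ROBOT

A 6-joint arm with a two-finger parallel gripper is mounted at the origin on a cart in front of the work surface, level with it; the furniture and walls round the work are solid. World frame = base frame: x ahead of the robot, y to its left, z up, the work surface at z = 0. Lengths are in m, angles in rad, forces in N, time in s.
With the tool pointing down it reaches from about 0.25 to 0.725 m from the base axis. Payload 9.7 kg.
Tool frame: the origin (TCP) lies at the centre of the arm's flange, where the gripper is bolted on; the fingertips stand 173 mm ahead of it and the grasp point (between the pads) lies 155 mm ahead of it; z points along the fingers, y is the line along which they close (so a half turn about z gives the same grasp; the last joint's range is limited). The gripper opens to 85 mm and grips with 20 to 120 N. Pads are 22 mm wide; open, the fingers measure 114 mm over their backs; the gripper's body (76 mm by 85 mm) begins 54 mm behind the grasp point. The pads swing forward as they close: fully open they stand 13 mm farther back than shut.
Start: joints at [-1.344, 0.087, 0.176, 1.66, 0, 1.571], TCP at [0.124, -0.536, 0.405] pointing down, gripper open.
Joint ranges: [-3.13, 3.13], [-0.85, 1.81], [-1.15, 1.24], [-2.2, 2.28], [-1.44, 1.52], [-3.14, 3.14]. Speed limits (rad/s): [2.22, 2.22, 2.57, 3.14, 3.14, 3.14].

INTERFACE

Orientations are given as [roll, pitch, yaw] about the fixed x, y, z axes, in that order (R = Rz(yaw) Ry(pitch) Rx(roll)).
In Python, from rig import manip, imaging gives the robot as it stands.
- The arm moves only by the tool send_rows, never from a script. Its argument "rows" is a list of rows, each a list of 5 numbers: the finger opening in mm, from 0 to 85.4, then the shift along the tool's x, y, z in mm, then the turn about the tool's z in degrees. A call has 1 to 5 rows; each row is the pose to reach, as a shift and turn from the pose commanded when the call began, along the tool's axes at that moment; what a row does not reach only later rows make up. A row lasts 1/12 s, in which the tool goes at most 41.7 mm and 7.16 degrees, less where a joint would pass 70% of its speed; a pose out of reach is approached as far as the arm can. A call with a gripper value outside its range is refused whole. The fingers move at their own pace and stop on an object; "force" is the grip in N (left out, the last holds). Time passes only in rows, so rows that repeat a pose let the fingers close. It gives the time, the measured TCP pose, the force, the opening and the grip force at its end, in the units of the state.
- manip.get_state(): the state, without advancing time (a new reading comes with each control period).
- imaging.capture(name): name is "side" or "top"; returns (picture, depth): 420x560x3 uint8, red, green, blue; 420x560 float32, m along the optical axis (not along the pixel's ray), 0 where there is no reading.
- imaging.camera_info(name): a dict with "fx", "fy", "cx", "cy" (pixels), "k1" (the pictures are not rectified: a ray, as slopes to the right and down, at radius r is drawn at 1 + k1 r^2 times it, then the intrinsics apply), "extrinsics" (4x4, takes a point from camera to world coordinates). Camera axes: x right, y down, z forward; pixel columns grow to the right and rows downward; lengths in m; the calibration is good to about 2 mm. A picture is of the moment at which its call begins. camera_info takes no time and is no camera call.
- manip.close_job(): hands the job in; it is judged then, once.
Trained networks look in the newest picture that a camera, given by its name, has taken for a name from the list of things; names that differ only in an ending like _2 or _b are one class to them, and where a whole thing is asked for, a point or a joint stands for the part that bears it (a point fixed in the world has none). Each returns a list of dicts, best first, with "p" (0 to 1); they miss things now and then, are a little off and sometimes report something else, mostly with a low value. They report only what shows in the picture. A call takes as long as a camera call.
- imaging.find_in(camera, query): "centre" ([column, row] in pixels, amid what is visible of it).
- imaging.cut_out(camera, query): "pixels" (420x560 bool, what is visible of it) and "centre" ([column, row] in pixels, amid what is visible of it).
The state is a dict: "time_s": time; "qpos": joint angles; "joint_velocities": joint speeds; "tau": joint torques, N m; "tcp_pos": TCP position; "tcp_rot": TCP orientation; "ft_force": force on the tool from outside, world axes, zero at the start; "ft_torque": the same for the moment, N m; "width": opening from 0.0 (shut) to 1.0 (fully open); "gripper_force": force on a finger pad.
Only numpy, scipy, OpenCV 4.12 (cv2) and the standard library are available. Lean on these libraries where they do the work, as an engineer would, in place of code of your own. Each camera call takes 0.05 s, during which the arm holds its last target. There are 200 camera calls.

TASK

The plate with the oval pattern that is held in the small inspection stage has been checked. Swing the spring clip clear of it, lay that plate flat along the middle of the cork pad, and lay the plain plate fully home in the carriage's seat in its place. Then swing the clip back so that its foot rests on the end of the plain plate, and after that slide the carriage all the way to its stop under the lens, without pushing the bystanders (bottle, jar, loupe) about.

Things in the scene. Friction and masses are not known exactly. Their poses are not given: they have to be found in the camera images.
- seat (a point): Centre of the seat floor of the aluminium carriage, 26 mm above the bench. x along the seat from the handle end (left) to the clip end (right); y the way it slides, away from the robot, toward the stop under the lens; z up. Seat 95 x 35 mm between lips 6 mm high: a 90 x 30 mm plate drops in with 2.5 mm play each way. Within x = -25 to 25 mm there are no lips and the carriage is a 22 mm wide web.
- stage: Fixed steel stage that carries the carriage; bed 90 x 190 mm, 10 mm high, origin on its underside (90 mm from its near end), axes as the seat's. Beside the carriage's web fingers may reach down to 20 mm above the bench. A lens ring (48 mm across, 60 to 67 mm above the bench) stands fixed over the bed's middle line at y = 50 mm, above the seat when the carriage is at the stop; its post, 66 mm high, at y = 94 mm.
- carriage (a joint): Slide of the carriage along the stage, m: 0 at the loading end (seat at y = -50 mm of the stage), 0.100 against the stop under the lens. Stiff: needs about 11 N to move and stays where it is left.
- handle (a point): Middle of the upright steel handle pin (11 mm diameter, 30 mm free height, top 60 mm above the bench; this point is 48 mm above the bench) at the left end of the carriage, 64 mm from the seat's centre along the seat's -x. Push or pull it along the seat's y to slide the carriage.
- clip (a joint): Angle of the spring clip about its upright pivot screw, rad: 0 points straight along the seat's -x with the foot on the middle of the plate's end; grows as it swings toward the seat's -y (toward the robot, away from the lens). The foot leaves the plate at about 0.55; well clear from about 1.0; end stops at -0.25 (foot still on the plate) and 1.9. Light friction, stays where it is left.
- clip_pivot (a point): Axis of the clip's pivot screw on the carriage, 69 mm from the seat's centre along the seat's +x; this point is 45 mm above the bench.
- clip_pin (a point): Middle of the upright finger pin of the clip (10 mm diameter, round, top 72 mm above the bench, this point 62 mm), 28 mm from the pivot axis, over the blade. It stands on a stiff lever whose top is 52 mm above the bench. Move the clip by this pin, in an arc about the pivot.
- blade: The clip's sprung steel blade under the lever (42 mm long from the pivot to a ball foot of 16 mm diameter). Origin on the pivot axis, 37.5 mm above the bench; x along the blade to the foot. A spring presses the foot down with about 1 N; swung against a seated plate's edge the foot rides up by itself onto the plate (up to 6 N at the pin).
- plate_done_center (a point): Centre of the checked plate: brass, 90 x 30 x 12 mm, 0.2 kg, with an oval of raised dots on its top; it starts in the carriage's seat under the clip's foot. x along its length, y across its 30 mm width, z up.
- plate_blank_center (a point): Centre (6 mm above the bench at the start) of the plain brass plate, 90 x 30 x 12 mm, 0.2 kg, flat on the bench. x along its length, y across its width, z up. Either end may go first.
- plate_blank: The plain plate itself; origin at the centre of its underside.
- plate_done: The checked plate itself; origin at the centre of its underside.
- pad_top (a point): Centre of the top (5 mm above the bench) of a fixed cork pad, 110 x 50 x 5 mm. x along its length. Fixed room parts to mind near the work: a torch stand 0.33 m tall to the left (x 0.26 to 0.45, y 0.20 to 0.26 m), a wooden divider bar up to 93 mm high between the two bench halves, and a lamp head 0.24 m above the bench at the right (x over 0.59, y below -0.23 m).
- drop_bottle: Bystander: white dropper bottle, 36 mm diameter, 94 mm tall, upright. Origin at its underside.
- open_jar: Bystander: open glass jar, 57 mm diameter, 60 mm tall. Origin at its underside.
- folded_loupe: Bystander: folded chromed loupe, 24 x 59 mm, 15 mm high. Origin at its underside.

How it is judged:
On the way, in this order (a step that is already met when the one before it is completed fails the run):
1. the clip is swung clear (joint over 0.7) while the checked plate is still in the seat (value of joint clip above 0.7 rad and x of plate_done_center in the frame of seat between -0.006 and 0.006 m and y of plate_done_center in the frame of seat between -0.006 and 0.006 m and z of plate_done_center in the frame of seat between 0.003 and 0.009 m and angle between the x axis of plate_done_center and the x axis of seat, either way round below 0.09 rad and angle between plate_done_center's own z axis and vertical below 0.06 rad), for 0.1 s.
2. the checked plate lies flat along the cork pad, at rest (x of plate_done_center in the frame of pad_top between -0.03 and 0.03 m and y of plate_done_center in the frame of pad_top between -0.018 and 0.018 m and z of plate_done_center in the frame of pad_top between 0.003 and 0.009 m and angle between the x axis of plate_done_center and the x axis of pad_top, either way round below 0.35 rad and angle between plate_done_center's own z axis and vertical below 0.1 rad and linear speed of plate_done below 0.02 m/s), for 0.2 s.
3. the plain plate is fully home in the seat with the clip still clear (x of plate_blank_center in the frame of seat between -0.006 and 0.006 m and y of plate_blank_center in the frame of seat between -0.006 and 0.006 m and z of plate_blank_center in the frame of seat between 0.003 and 0.009 m and angle between the x axis of plate_blank_center and the x axis of seat, either way round below 0.09 rad and angle between plate_blank_center's own z axis and vertical below 0.06 rad and value of joint clip above 0.7 rad and linear speed of plate_blank below 0.02 m/s), for 0.2 s.
4. the clip's foot presses on the plain plate, before the carriage is slid (carriage under 0.08) (x of plate_blank_center in the frame of seat between -0.006 and 0.006 m and y of plate_blank_center in the frame of seat between -0.006 and 0.006 m and z of plate_blank_center in the frame of seat between 0.003 and 0.009 m and angle between the x axis of plate_blank_center and the x axis of seat, either way round below 0.09 rad and angle between plate_blank_center's own z axis and vertical below 0.06 rad and value of joint clip below 0.36 rad and contact force between blade and plate_blank above 0.3 N and value of joint carriage below 0.08 m), for 0.2 s.
At the end, for the whole second after the job is handed in: Carriage within 5 mm of its stop; plain plate flat in the seat (centre within 6 mm, turned under 5 deg), clip angle under 0.36 and its foot pressing on it with over 0.3 N; checked plate flat on the pad (centre within 30 mm along, 18 mm across, turned under 20 deg); plates at rest (all of step 2 and x of plate_blank_center in the frame of seat between -0.006 and 0.006 m and y of plate_blank_center in the frame of seat between -0.006 and 0.006 m and z of plate_blank_center in the frame of seat between 0.003 and 0.009 m and angle between the x axis of plate_blank_center and the x axis of seat, either way round below 0.09 rad and angle between plate_blank_center's own z axis and vertical below 0.06 rad and value of joint clip below 0.36 rad and contact force between blade and plate_blank above 0.3 N and value of joint carriage above 0.095 m and linear speed of plate_blank below 0.02 m/s); the robot touches nothing.
It fails at once if a bystander (bottle, jar or loupe) was shoved by over 25 mm or tipped over (distance of any of drop_bottle, open_jar, folded_loupe from where it was at the start of the episode above 0.025 m or angle between any of drop_bottle, open_jar, folded_loupe's own z axis and vertical above 0.5 rad).
It also fails if it takes over 72 s, if anything falls off the work surface, if the arm or the gripper's body presses on something with over 40 N, if the wrist force passes 120 N, or if a joint passes its speed limit or range.

## Working session

There is one attempt and no reset: what is moved stays moved. The work goes in short steps, Python scripts to look and compute and a tool call to move; the robot and the scene stay as the last step left them, time stands still between calls to the robot, and variables do not carry over. Pictures are saved under pics/ and viewed, at most 10 in all, crops included, and the job is handed in when it is done.

Besides the shell and the picture viewer there is one more tool, called by a JSON object that holds its "method" and its "body". send_rows: Moves the arm, as the interface text tells. Its arguments: {"type":"object","properties":{"rows":{"type":"array"},"force":{"type":"number"}},"required":["rows"]}

```bash
mkdir -p pics; ls; cat > h.py <<'E'
import numpy as np, cv2
from rig import manip, imaging
def ray_pts(name, uv, depth=None, z=None):
    """pixels Nx2 -> world, using depth array or plane height z"""
    c=imaging.camera_info(name); uv=np.asarray(uv,float).reshape(-1,2)
    xd=np.c_[(uv[:,0]-c['cx'])/c['fx'],(uv[:,1]-c['cy'])/c['fy']]; x=xd.copy()
    for _ in range(20): x=xd/(1+c['k1']*(x**2).sum(1,keepdims=True))
    d=np.c_[x,np.ones(len(x))]; E=np.array(c['extrinsics']); R,t=E[:3,:3],E[:3,3]
    dw=d@R.T
    if z is None:
        u=uv.round().astype(int); s=depth[u[:,1],u[:,0]]
    else: s=(z-t[2])/dw[:,2]
    return t+dw*s[:,None]
def cloud(name,depth):
    v,u=np.mgrid[0:420,0:560]; 
    return ray_pts(name,np.c_[u.ravel(),v.ravel()],depth).reshape(420,560,3)
E
python3 - <<'E'
from h import *
for n in('side','top'):
    p,d=imaging.capture(n); cv2.imwrite(f'pics/{n}0.png',p[:,:,::-1]); np.savez(f'{n}0.npz',p=p,d=d)
    c=imaging.camera_info(n); print(n,c['fx'],c['k1'],np.round(c['extrinsics'],3).tolist())
    for q in['seat','stage','handle','clip','clip_pivot','clip_pin','plate_done','plate_blank','pad_top','drop_bottle','open_jar','folded_loupe']:
        try:
            r=imaging.cut_out(n,q)
        except Exception as e: print(q,e); r=[]
        if not r:
            try: r=imaging.find_in(n,q)
            except Exception as e: print(q,e)
        for o in r[:2]:
            w=ray_pts(n,o['centre'],d)[0]
            print(n,q,round(o['p'],2),np.round(o['centre'],1),w.round(4),o['pixels'].sum() if 'pixels' in o else '')
s=manip.get_state(); print(s['time_s'],s['tcp_pos'],s['tcp_rot'],s['width'])
E
```

```text
pics
side 512.747932415033 -0.1808491829556208 [[-0.998, -0.023, 0.052, 0.512], [-0.056, 0.606, -0.794, 0.75], [-0.013, -0.795, -0.606, 0.688], [0.0, 0.0, 0.0, 1.0]]
side seat 0.78 [297.5 186.3] [ 0.5362 -0.1657  0.0473] 199
side stage 0.58 [265.2 195.9] [ 0.6093 -0.1807  0.0086] 1559
side handle 0.78 [298.4 187.3] [ 0.5342 -0.1643  0.0457] 291
side clip 0.69 [297.7 182.5] [ 0.5362 -0.1797  0.0477] 111
side clip_pivot 0.59 [297.6 187.3] [ 0.5359 -0.1642  0.0457] 264
side clip_pin 0.53 [296.6 178.4] [ 0.5387 -0.1802  0.0582] 105
side clip_pin 0.32 [358.  293.7] [0.4185 0.111  0.0083] 552
side plate_done 0.56 [292.6 184.5] [ 0.5485 -0.2084  0.0222] 238
side plate_blank 0.57 [361.9 296.2] [0.4116 0.1153 0.0066] 594
side pad_top 0.97 [360.7 202.9] [ 0.3952 -0.1675  0.0048] 686
side drop_bottle 0.9 [292.4 250.9] [0.539  0.0528 0.0556] 338
side open_jar 0.55 [202.9 202. ] [ 0.7337 -0.1024  0.0463] 130
side folded_loupe 0.61 [298.7 181.7] [ 0.5343 -0.1901  0.0428] 69
side folded_loupe 0.29 [298.9 186.5] [ 0.5331 -0.1618  0.0496] 301
top 473.5251551361301 -0.06295737355373501 [[0.024, -0.992
[... 560 characters left out ...]
 -0.1957  0.0507] 182
top plate_done 0.65 [315.2 215.4] [ 0.5304 -0.1369  0.0382] 734
top plate_done 0.29 [346.7 210.3] [ 0.5373 -0.189   0.0716] 191
top plate_blank 0.79 [180.6 277.2] [0.412  0.1074 0.0089] 865
top pad_top 0.64 [333.6 283.5] [ 0.4071 -0.1768  0.0036] 1600
top pad_top 0.25 [336.3 214.1] [ 0.5329 -0.1744  0.0462] 807
top drop_bottle 0.8 [210.3 211.2] [0.5272 0.0475 0.0907] 340
top open_jar 0.66 [283.9 111.6] [ 0.7346 -0.0763  0.0075] 894
top folded_loupe 0.91 [265.8 285.2] [ 0.4016 -0.0503  0.0132] 324
top folded_loupe 0.68 [314.3 212.9] [ 0.5351 -0.1354  0.0365] 699
1.3 [ 0.12366499 -0.53591367  0.40469691] [ 3.14157424e+00 -1.47619149e-05  2.26795858e-01] 1.0022062806930003
```

```bash
python3 - <<'E'
import cv2
t=cv2.imread('pics/top0.png')
cv2.imwrite('pics/top0c.png',cv2.resize(t[130:320,140:420],None,fx=2.85,fy=2.85,interpolation=cv2.INTER_CUBIC))
E
```

```text
(no output)
```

View pics/top0.png

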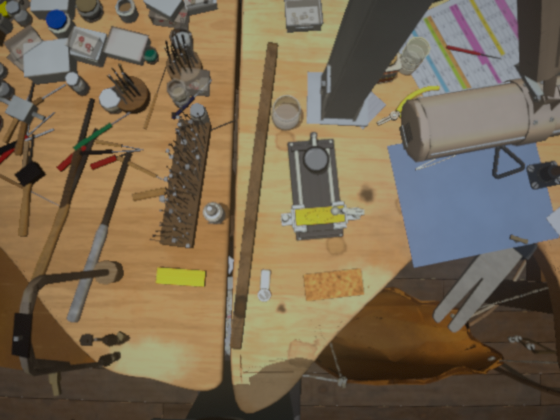

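View pics/top0c.png

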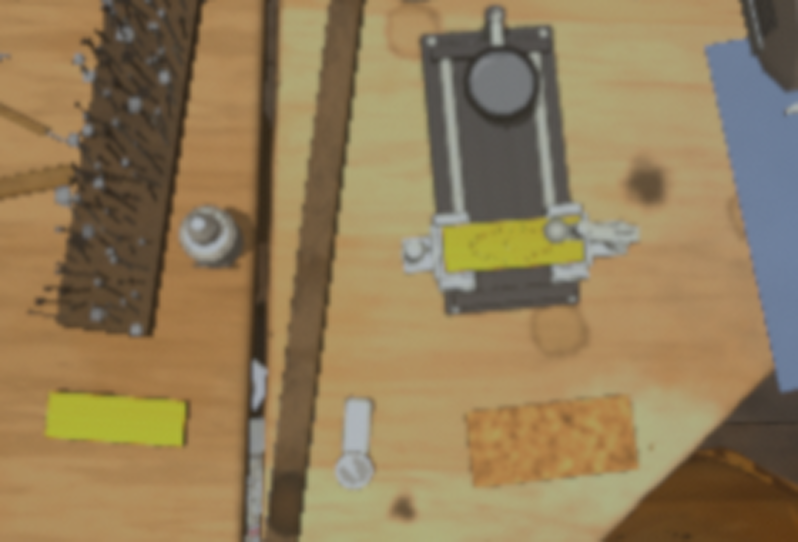

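```bash
cat > meas.py <<'E'
from h import *
def rect(name,mask,z):
    m=mask.astype(np.uint8); n,l,st,_=cv2.connectedComponentsWithStats(m); k=1+np.argmax(st[1:,4]); v,u=np.nonzero(l==k)
    # pixel-corner contour in world
    w=ray_pts(name,np.c_[u,v],z=z)[:,:2]
    (c,s,a)=cv2.minAreaRect((w*1000).astype(np.float32)); 
    mean=w.mean(0); ev,V=np.linalg.eigh(np.cov(w.T)); ax=V[:,1]; 
    return dict(c=np.round(c,1),size=np.round(s,1),ang=round(a,1),mean=(mean*1000).round(1),pca=round(np.degrees(np.arctan2(ax[1],ax[0]))%180,1),
      pcasize=np.round(np.sqrt(12*ev[::-1])*1000,1),n=len(u))
E
python3 - <<'E'
from meas import *
for n in('top','side'):
    z=np.load(n+'0.npz'); p,d=z['p'],z['d']; W=cloud(n,d)
    hsv=cv2.cvtColor(p,cv2.COLOR_RGB2HSV).astype(int); H,S,V=hsv[...,0],hsv[...,1],hsv[...,2]
    yel=(H>22)&(H<38)&(S>170)&(V>90)
    X,Y=W[...,0],W[...,1]
    for nm,reg,zz in[('blank',(abs(X-.41)<.08)&(abs(Y-.11)<.09),.012),('done',(abs(X-.535)<.06)&(abs(Y+.155)<.1),.038)]:
        m=yel&reg; print(n,nm,m.sum(),rect(n,m,zz) if m.sum()>20 else '', 'z',np.median(W[...,2][m]).round(4))
    pad=(H>4)&(H<22)&(S>130)&(abs(X-.405)<.06)&(abs(Y+.175)<.08)
    r=imaging.capture(n) and imaging.cut_out(n,'pad_top')[0]['pixels']; print(n,'pad',rect(n,r,.005), 'col',rect(n,pad,.005))
    # stage bed dark
    bed=(V<100)&(S<120)&(X>.46)&(X<.72)&(abs(Y+.15)<.08)&(W[...,2]<.016)
    bed=cv2.morphologyEx(bed.astype(np.uint8),cv2.MORPH_CLOSE,np.ones((25,25)))
    print(n,'bed',rect(n,bed,.010))
    for nm,c in[('handle',(.535,-.09)),('clip',(.545,-.2))]:
        for lo,hi in((.028,.05),(.05,.056),(.056,.064),(.064,.08)):
            m=(abs(X-c[0])<.035)&(abs(Y-c[1])<.045)&(W[...,2]>lo)&(W[...,2]<hi)
            if m.sum(): print(n,nm,lo,m.sum(),np.median(W[m],0).round(4),W[m].min(0).round(3),W[m].max(0).round(3))
    for nm,c in[('div',(.4,.0))]:
        m=(W[...,2]>.07)&(abs(Y)<.035)&(X>.25)&(X<.7); print('div',m.sum(),W[m].max(0),W[m].min(0))
        for x0 in(.3,.4,.5,.6):
            k=m&(abs(X-x0)<.02); print(x0,Y[k].min() if k.any() else 0,Y[k].max() if k.any() else 0,W[...,2][k].max() if k.any() else 0)
E
```

```text
top blank 708 {'c': array([414.1, 107.3]), 'size': array([87.7, 28.3]), 'ang': 88.3, 'mean': array([413.9, 107.3]), 'pca': np.float64(87.6), 'pcasize': array([87.5, 27.4]), 'n': 708} z 0.0085
top done 530 {'c': array([ 530.7, -144.2]), 'size': array([26.5, 83.3]), 'ang': 5.9, 'mean': array([ 529.3, -138.7]), 'pca': np.float64(91.6), 'pcasize': array([74.4, 25.6]), 'n': 530} z 0.0384
top pad {'c': array([ 406.3, -175.8]), 'size': array([ 50.9, 108.6]), 'ang': 8.1, 'mean': array([ 406.1, -175.7]), 'pca': np.float64(97.8), 'pcasize': array([108.3,  50.2]), 'n': 1573} col {'c': array([ 406.1, -175.4]), 'size': array([ 48.3, 108.1]), 'ang': 7.8, 'mean': array([ 405.9, -175.1]), 'pca': np.float64(97.3), 'pcasize': array([107.5,  47.7]), 'n': 1464}
top bed {'c': array([ 585.3, -138.2]), 'size': array([188.4,  87.3]), 'ang': 6.5, 'mean': array([ 591.5, -137.9]), 'pca': np.float64(7.2), 'pcasize': array([183.7,  81.3]), 'n': 3900}
top handle 0.028 475 [ 0.5264 -0.1126  0.0372] [ 0.501 -0.135  0.028] [ 0.55  -0.075  0.049]
top handle 0.05 3 [ 0.5188 -0.0779  0.0553] [ 0.517 -0.082  0.054] [ 0.
[... 1620 characters left out ...]
0.527 -0.075  0.062]
side clip 0.028 180 [ 0.5323 -0.1718  0.0374] [ 0.511 -0.215  0.028] [ 0.558 -0.156  0.05 ]
side clip 0.05 37 [ 0.5376 -0.1793  0.052 ] [ 0.532 -0.22   0.05 ] [ 0.544 -0.162  0.056]
side clip 0.056 12 [ 0.5389 -0.1824  0.06  ] [ 0.534 -0.184  0.057] [ 0.542 -0.18   0.064]
side clip 0.064 23 [ 0.5378 -0.1815  0.0692] [ 0.533 -0.186  0.064] [ 0.542 -0.176  0.072]
div 1677 [0.69980369 0.00213182 0.09103423] [ 0.3975725  -0.03498135  0.07000216]
0.3 0 0 0
0.4 -0.017000270240528748 0.0021318192550539017 0.07367523932262465
0.5 -0.029209313234264567 -0.004181054766225656 0.09066949662716761
0.6 -0.03478811470859022 -0.014326474177327686 0.09043681596882192
  return _methods._mean(a, axis=axis, dtype=dtype,
  ret = ret.dtype.type(ret / rcount)
```

```bash
python3 - <<'E'
import cv2
t=cv2.imread('pics/side0.png')
a=cv2.resize(t[140:240,210:410],None,fx=4,fy=4,interpolation=cv2.INTER_CUBIC)
cv2.imwrite('pics/side0c.png',a)
E
```

```text
(no output)
```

View pics/side0c.png

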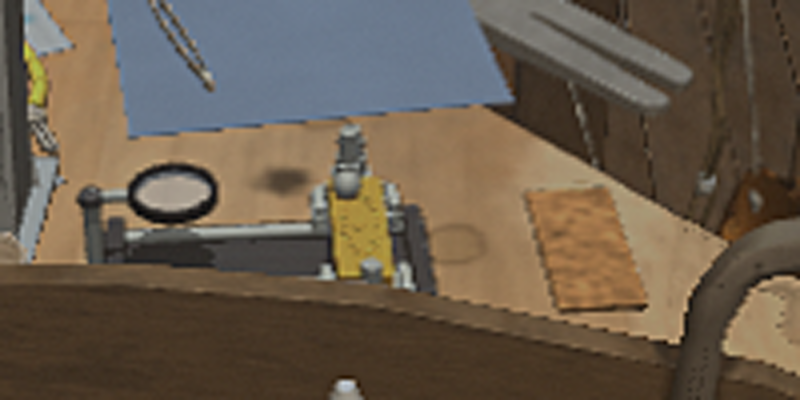

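{"method": "send_rows", "body": {"rows": [[40,32,-17,7,0],[40,64,-33,14,0],[40,97,-50,21,0],[40,129,-67,28,0],[40,161,-84,35,0]], "force": 25}}

```text
time_s: 1.92
tcp_pos: [0.2625, -0.4166, 0.3695]
tcp_rot: [3.141, -0.0, 0.226]
ft_force: [-0.3, -0.6, 0.7]
width: 0.465
gripper_force: 0.0
```

{"method": "send_rows", "body": {"rows": [[40,32,-17,7,0],[40,64,-33,14,0],[40,97,-50,21,0],[40,129,-67,28,0],[40,161,-84,35,0]]}}

```text
time_s: 2.33
tcp_pos: [0.4007, -0.2983, 0.3346]
tcp_rot: [3.141, -0.0, 0.227]
ft_force: [-0.4, -0.0, 0.1]
width: 0.468
gripper_force: 0.0
```

{"method": "send_rows", "body": {"rows": [[40,32,-17,7,0],[40,64,-33,14,0],[40,97,-50,21,0],[40,129,-67,28,0],[40,161,-84,35,0]]}}

```text
time_s: 2.75
tcp_pos: [0.5388, -0.1802, 0.2994]
tcp_rot: [3.141, -0.0, 0.227]
ft_force: [-0.1, -1.0, 0.8]
width: 0.467
gripper_force: 0.0
```

{"method": "send_rows", "body": {"rows": [[40,0,0,0,-7],[40,0,0,0,-14],[40,0,0,0,-21],[40,0,0,0,-28],[40,0,0,0,-35]]}}

```text
time_s: 3.17
tcp_pos: [0.5377, -0.1816, 0.2996]
tcp_rot: [-3.141, 0.0, 0.844]
ft_force: [-0.4, 0.4, -0.0]
width: 0.466
gripper_force: 0.0
```

{"method": "send_rows", "body": {"rows": [[40,0,0,0,-7],[40,0,0,0,-14],[40,0,0,0,-21],[40,0,0,0,-28],[40,0,0,0,-35]]}}

```text
time_s: 3.58
tcp_pos: [0.5376, -0.1817, 0.2996]
tcp_rot: [-3.141, -0.0, 1.455]
ft_force: [-0.5, 0.0, -0.6]
width: 0.464
gripper_force: 0.0
```

{"method": "send_rows", "body": {"rows": [[40,0,0,0,-7],[40,0,0,0,-14],[40,0,0,0,-14]]}}

```text
time_s: 3.83
tcp_pos: [0.5376, -0.1818, 0.2997]
tcp_rot: [-3.142, -0.0, 1.699]
ft_force: [0.0, -0.1, 1.1]
width: 0.467
gripper_force: 0.0
```

```bash
cat >> h.py <<'E'
from scipy.spatial.transform import Rotation as Ro
def move(x,y,z,yawdeg,s=None):
    """print shift in tool axes [mm] and turn [deg] to reach TCP target"""
    s=s or manip.get_state(); R=Ro.from_euler('xyz',s['tcp_rot'])
    d=R.inv().apply(np.array([x,y,z])-s['tcp_pos'])*1000
    yaw=np.degrees(s['tcp_rot'][2]); print('shift',d.round(1),'turn',round(-(yawdeg-yaw),1))
def st():
    s=manip.get_state(); print('t',round(s['time_s'],2),'pos',np.round(s['tcp_pos'],4),'rot',np.degrees(s['tcp_rot']).round(2),'w',round(s['width']*85.4,1),'F',np.round(s['ft_force'],1),'g',round(s['gripper_force'],1),'q',np.round(s['qpos'],2))
E
python3 -c "
from h import *
st(); move(.538,-.183,.226,97)"
```

```text
t 3.83 pos [ 0.5376 -0.1818  0.2997] rot [-180.     -0.     97.32] w 39.9 F [ 0.  -0.1  1.1] g 0.0 q [-0.33  0.11  0.    1.46  0.    1.12]
shift [-1.3  0.2 73.7] turn 0.3
```

{"method": "send_rows", "body": {"rows": [[40,-1,0,30,0],[40,-1,0,60,0],[40,-1,0,72,0],[40,-1,0,72,0]]}}

```text
time_s: 4.17
tcp_pos: [0.5367, -0.1824, 0.2245]
tcp_rot: [-3.137, -0.002, 1.69]
ft_force: [-0.2, -0.1, -0.2]
width: 0.466
gripper_force: 0.0
```

{"method": "send_rows", "body": {"rows": [[0,0,0,0,0],[0,0,0,0,0],[0,0,0,0,0],[0,0,0,0,0],[0,0,0,0,0]], "force": 22}}

```text
time_s: 4.58
tcp_pos: [0.5383, -0.1828, 0.2295]
tcp_rot: [3.139, 0.001, 1.693]
ft_force: [0.3, 1.5, 7.4]
width: 0.1
gripper_force: 22.8
```

```bash
python3 -c "
from h import *
st()
p,d=imaging.capture('side'); np.savez('s1.npz',p=p,d=d); cv2.imwrite('pics/s1.png',cv2.resize(p[100:250,210:410,::-1],None,fx=4,fy=4,interpolation=cv2.INTER_CUBIC))
piv=np.array([.5387,-.2115]); t=np.array(manip.get_state()['tcp_pos'][:2]); print((t-piv)*1000)
s=manip.get_state(); R=Ro.from_euler('xyz',s['tcp_rot'])
for r in(28,):
  for th in np.linspace(-5.6,80.4,11): 
    a=np.radians(97+th); p0=np.radians(97-5.6); d=r*np.array([np.cos(a)-np.cos(p0),np.sin(a)-np.sin(p0),0]); print(round(th,1),R.inv().apply(d).round(1))
"
```

```text
t 4.58 pos [ 0.5383 -0.1828  0.2295] rot [1.7984e+02 6.0000e-02 9.6990e+01] w 8.6 F [0.3 1.5 7.4] g 22.8 q [-0.33  0.13 -0.11  1.32  0.    1.12]
[-0.40281421 28.70834235]
-5.6 [0. 0. 0.]
3.0 [ 0.1 -4.2 -0. ]
11.6 [-0.4 -8.4 -0. ]
20.2 [ -1.6 -12.4  -0. ]
28.8 [ -3.3 -16.2  -0. ]
37.4 [ -5.6 -19.7  -0. ]
46.0 [ -8.4 -22.9  -0.1]
54.6 [-11.7 -25.6  -0.1]
63.2 [-15.2 -27.7  -0.1]
71.8 [-19.1 -29.3  -0.1]
80.4 [-23.2 -30.3  -0.1]
```

View pics/s1.png

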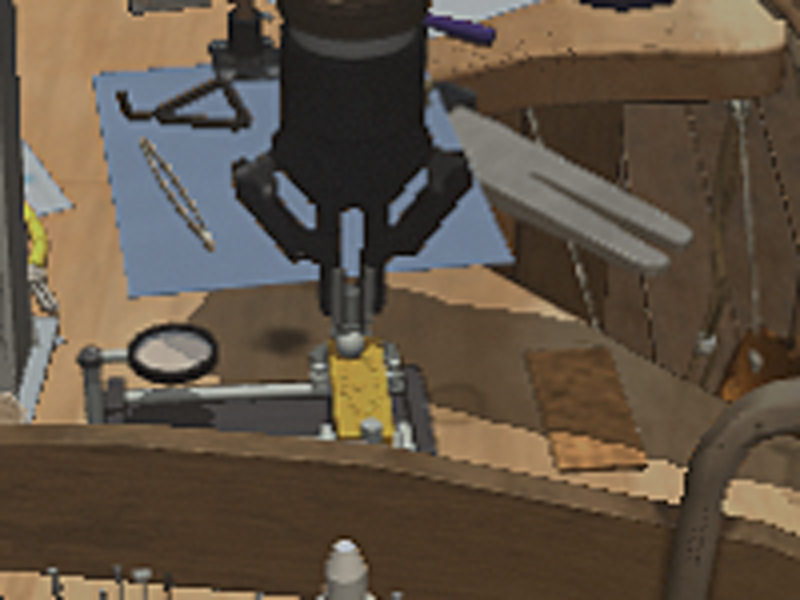

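{"method": "send_rows", "body": {"rows": [[0,0,0,-4,0],[0,0,0,-4,0]]}}

```text
time_s: 4.8
tcp_pos: [0.5375, -0.1829, 0.2309]
tcp_rot: [-3.14, -0.0, 1.692]
ft_force: [0.6, -2.6, -7.1]
width: 0.1
gripper_force: 22.3
```

{"method": "send_rows", "body": {"rows": [[0,0,-4,0,-7],[0,-0.4,-8.4,0,-14],[0,-1.6,-12.4,0,-21],[0,-3.3,-16.2,0,-28],[0,-5.6,-19.7,0,-35]]}}

```text
time_s: 5.22
tcp_pos: [0.519, -0.1907, 0.231]
tcp_rot: [3.141, -0.0, 2.31]
ft_force: [6.4, -0.6, -11.5]
width: 0.105
gripper_force: 21.9
```

{"method": "send_rows", "body": {"rows": [[0,-0.5,-4.2,0,-7],[0,-1.6,-8.3,0,-14],[0,-3.3,-12.1,0,-21],[0,-5.5,-15.6,0,-28],[0,-8.3,-18.8,0,-35]]}}

```text
time_s: 5.63
tcp_pos: [0.5096, -0.2088, 0.2309]
tcp_rot: [3.139, -0.004, 2.921]
ft_force: [-4.4, 5.4, -4.7]
width: 0.103
gripper_force: 22.6
```

```bash
python3 -c "
from h import *
st()
t=np.array(manip.get_state()['tcp_pos'][:2]);piv=np.array([.5387,-.2115]); print((t-piv)*1000)
p,d=imaging.capture('side'); np.savez('s2.npz',p=p,d=d); cv2.imwrite('pics/s2.png',cv2.resize(p[100:250,210:410,::-1],None,fx=4,fy=4,interpolation=cv2.INTER_CUBIC))
"
```

```text
t 5.63 pos [ 0.5096 -0.2088  0.2309] rot [179.88  -0.21 167.38] w 8.8 F [-4.4  5.4 -4.7] g 22.6 q [-0.39  0.09 -0.15  1.33  0.   -0.17]
[-29.06816007   2.72711799]
```

View pics/s2.png

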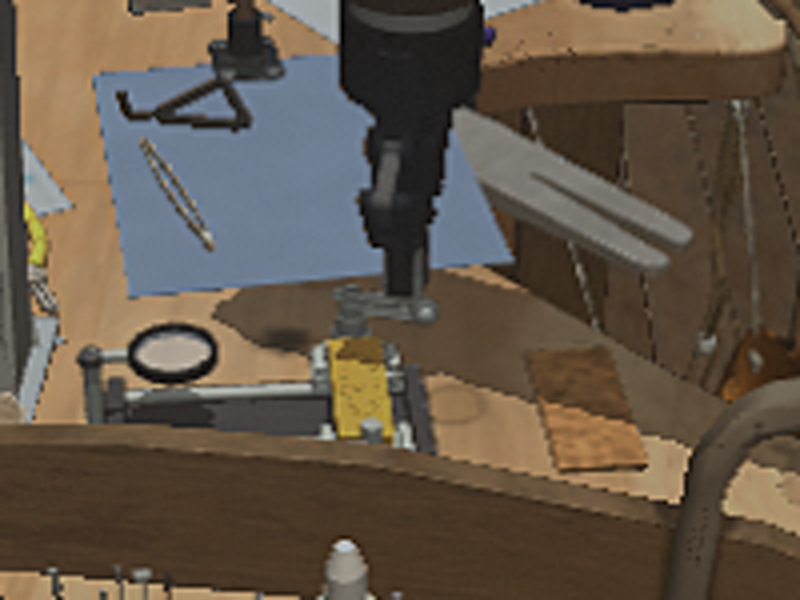

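{"method": "send_rows", "body": {"rows": [[30,0,0,0,0],[30,0,0,0,0],[30,0,0,0,0],[30,0,0,-30,0],[50,0,0,-60,0]]}}

```text
time_s: 6.1
tcp_pos: [0.51, -0.2092, 0.2913]
tcp_rot: [3.141, -0.003, 2.913]
ft_force: [0.5, -0.2, 0.7]
width: 0.474
gripper_force: 0.0
```

{"method": "send_rows", "body": {"rows": [[50,0,0,0,7],[50,0,0,0,14],[50,0,0,0,21],[50,0,0,0,28],[50,0,0,0,35]]}}

```text
time_s: 6.52
tcp_pos: [0.5106, -0.2094, 0.2924]
tcp_rot: [3.141, 0.001, 2.296]
ft_force: [-0.2, -0.5, -1.6]
width: 0.586
gripper_force: 0.0
```

{"method": "send_rows", "body": {"rows": [[50,0,0,0,7],[50,0,0,0,14],[50,0,0,0,21],[50,0,0,0,28],[50,0,0,0,35]]}}

```text
time_s: 6.93
tcp_pos: [0.5106, -0.2094, 0.2923]
tcp_rot: [3.141, 0.001, 1.686]
ft_force: [-0.8, -0.2, 0.2]
width: 0.591
gripper_force: 0.0
```

```bash
python3 -c "
from h import *
st(); move(.5303,-.1433,.203,97)
for n in('top','side'):
    p,d=imaging.capture(n); W=cloud(n,d); X,Y=W[...,0],W[...,1]; np.savez(n+'1.npz',p=p,d=d)
    for nm,c,b in(('handle',(.52,-.08),.056),('clip',(.51,-.205),.064)):
        m=(abs(X-c[0])<.025)&(abs(Y-c[1])<.025)&(W[...,2]>b)&(W[...,2]<.078)
        if m.sum(): print(n,nm,m.sum(),np.median(W[m],0).round(4),W[m].min(0).round(3),W[m].max(0).round(3))
"
```

```text
t 6.93 pos [ 0.5106 -0.2094  0.2923] rot [1.7995e+02 4.0000e-02 9.6580e+01] w 50.5 F [-0.8 -0.2  0.2] g 0.0 q [-0.39  0.08 -0.05  1.44 -0.    1.07]
shift [63.5 27.  89.3] turn -0.4
top handle 30 [ 0.5222 -0.0812  0.0596] [ 0.518 -0.087  0.056] [ 0.528 -0.076  0.062]
top clip 17 [ 0.5104 -0.2072  0.0722] [ 0.506 -0.211  0.064] [ 0.515 -0.205  0.076]
side handle 21 [ 0.5226 -0.0789  0.059 ] [ 0.518 -0.085  0.056] [ 0.527 -0.074  0.061]
side clip 20 [ 0.5099 -0.2052  0.0699] [ 0.505 -0.213  0.064] [ 0.514 -0.202  0.074]
```

{"method": "send_rows", "body": {"rows": [[50,31,13.5,0,-0.4],[50,62.3,27,0,-0.4],[50,62.3,27,30,-0.4],[50,62.3,27,60,-0.4],[50,62.3,27,80,-0.4]]}}

```text
time_s: 7.45
tcp_pos: [0.5295, -0.1435, 0.2098]
tcp_rot: [-3.141, -0.0, 1.706]
ft_force: [-0.3, -0.5, -0.8]
width: 0.584
gripper_force: 0.0
```

{"method": "send_rows", "body": {"rows": [[50,0,0,9,0],[50,0,0,9,0],[50,0,0,9,0]]}}

```text
time_s: 7.7
tcp_pos: [0.5299, -0.1445, 0.2035]
tcp_rot: [3.141, 0.0, 1.701]
ft_force: [-0.3, 0.0, 0.6]
width: 0.586
gripper_force: 0.0
```

{"method": "send_rows", "body": {"rows": [[0,0,0,0,0],[0,0,0,0,0],[0,0,0,0,0],[0,0,0,0,0],[0,0,0,0,0]], "force": 40}}

```text
time_s: 8.12
tcp_pos: [0.5303, -0.1446, 0.2048]
tcp_rot: [3.138, 0.001, 1.7]
ft_force: [-0.7, -0.6, 6.2]
width: 0.334
gripper_force: 39.8
```

```bash
python3 -c "
from h import *
st()
p,d=imaging.capture('side'); W=cloud('side',d); X,Y=W[...,0],W[...,1]
m=(abs(X-.52)<.025)&(abs(Y+.08)<.025)&(W[...,2]>.056)&(W[...,2]<.066)
print(m.sum(),np.median(W[m],0).round(4))
cv2.imwrite('pics/s3.png',cv2.resize(p[100:250,210:410,::-1],None,fx=4,fy=4,interpolation=cv2.INTER_CUBIC))
"
```

```text
t 8.12 pos [ 0.5303 -0.1446  0.2048] rot [1.7982e+02 8.0000e-02 9.7400e+01] w 28.6 F [-0.7 -0.6  6.2] g 39.8 q [-0.27  0.1  -0.2   1.27 -0.    1.18]
21 [ 0.5226 -0.0777  0.0586]
```

View pics/s3.png

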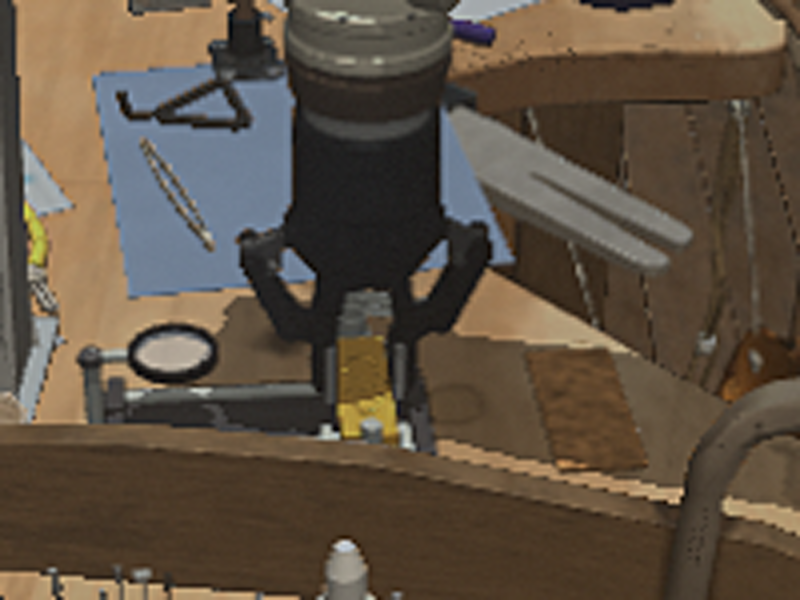

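{"method": "send_rows", "body": {"rows": [[0,0,0,-20,0],[0,0,0,-55,0],[0,0,0,-80,0],[0,0,0,-80,0]]}}

```text
time_s: 8.5
tcp_pos: [0.5307, -0.1447, 0.2891]
tcp_rot: [3.134, 0.003, 1.7]
ft_force: [1.8, -0.4, -0.5]
width: 0.334
gripper_force: 40.6
```

{"method": "send_rows", "body": {"rows": [[0,-4,-35,0,0],[0,-9,-70,0,0],[0,-12,-105,0,0],[0,-13.7,-127,0,0],[0,-13.7,-127,0,0]]}}

```text
time_s: 8.92
tcp_pos: [0.4024, -0.1747, 0.2829]
tcp_rot: [-3.141, 0.0, 1.698]
ft_force: [0.0, -0.4, -2.3]
width: 0.338
gripper_force: 40.9
```

```bash
python3 -c "
from meas import *
st(); move(.406,-.1745,.187,97.5)
p,d=imaging.capture('side')
cv2.imwrite('pics/s4.png',cv2.resize(p[100:250,240:440,::-1],None,fx=4,fy=4,interpolation=cv2.INTER_CUBIC))
p,d=imaging.capture('top'); W=cloud('top',d)
m=(abs(W[...,0]-.52)<.025)&(abs(W[...,1]+.08)<.025)&(W[...,2]>.056)&(W[...,2]<.066)
print(m.sum(),np.median(W[m],0).round(4))
"
```

```text
t 8.92 pos [ 0.4024 -0.1747  0.2829] rot [-1.7995e+02  1.0000e-02  9.7300e+01] w 28.8 F [ 0.  -0.4 -2.3] g 40.9 q [-0.41 -0.19 -0.33  1.44 -0.    1.03]
shift [-0.2  3.7 95.9] turn -0.2
29 [ 0.5222 -0.0813  0.0598]
```

View pics/s4.png

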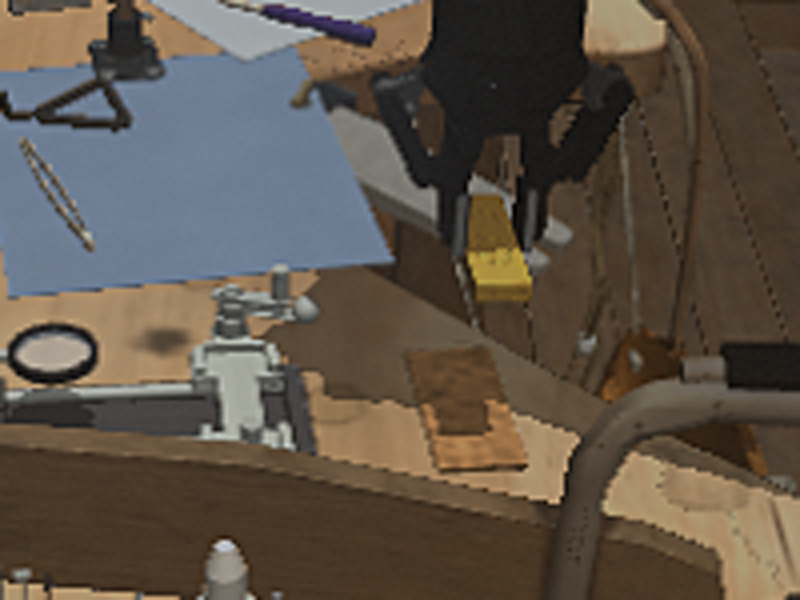

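{"method": "send_rows", "body": {"rows": [[0,0,1,30,0],[0,0,1,60,0],[0,0,1,85,0],[0,0,1,94,0],[0,0,1,94,0]]}}

```text
time_s: 9.43
tcp_pos: [0.4063, -0.1736, 0.1865]
tcp_rot: [-3.138, -0.002, 1.701]
ft_force: [0.2, 0.4, -1.8]
width: 0.336
gripper_force: 40.9
```

{"method": "send_rows", "body": {"rows": [[0,0,0,2,0],[0,0,0,2,0],[0,0,0,3,0],[0,0,0,3,0]]}}

```text
time_s: 9.77
tcp_pos: [0.407, -0.1743, 0.1868]
tcp_rot: [3.14, 0.001, 1.7]
ft_force: [0.3, -0.2, -2.3]
width: 0.335
gripper_force: 40.9
```

```bash
python3 -c "
from meas import *
st(); move(.406,-.1745,.184,97.5)"
```

```text
t 9.77 pos [ 0.407  -0.1743  0.1868] rot [1.7991e+02 5.0000e-02 9.7400e+01] w 28.6 F [ 0.3 -0.2 -2.3] g 40.9 q [-0.4  -0.14 -0.47  1.24  0.    1.04]
shift [-0.1 -1.   2.8] turn -0.1
```

{"method": "send_rows", "body": {"rows": [[0,0,0,1,0],[0,0,0,2,0],[0,0,0,2,0],[0,0,0,2,0]]}}

```text
time_s: 10.1
tcp_pos: [0.4066, -0.1742, 0.1839]
tcp_rot: [3.141, 0.0, 1.7]
ft_force: [0.4, -0.3, -1.3]
width: 0.335
gripper_force: 41.0
```

{"method": "send_rows", "body": {"rows": [[0,0,0,0.5,0],[0,0,0,1,0],[0,0,0,1,0],[0,0,0,1,0]]}}

```text
time_s: 10.43
tcp_pos: [0.4066, -0.1742, 0.1839]
tcp_rot: [3.141, 0.0, 1.7]
ft_force: [-3.4, 1.9, 10.0]
width: 0.331
gripper_force: 42.2
```

{"method": "send_rows", "body": {"rows": [[50,0,0,-1,0],[50,0,0,-1,0],[50,0,0,-1,0],[50,0,0,-3,0],[50,0,0,-8,0]]}}

```text
time_s: 10.85
tcp_pos: [0.4062, -0.174, 0.1903]
tcp_rot: [-3.14, -0.001, 1.7]
ft_force: [0.5, 0.6, -0.2]
width: 0.586
gripper_force: 0.0
```

{"method": "send_rows", "body": {"rows": [[50,0,0,-30,0],[50,0,0,-70,0],[50,0,0,-108,0],[50,0,0,-108,0]]}}

```text
time_s: 11.18
tcp_pos: [0.4075, -0.1746, 0.3063]
tcp_rot: [3.133, 0.005, 1.7]
ft_force: [0.3, -0.3, 0.1]
width: 0.585
gripper_force: 0.0
```

```bash
python3 -c "
from meas import *
st(); move(.414,.107,.30,88)
p,d=imaging.capture('side'); 
hsv=cv2.cvtColor(p,cv2.COLOR_RGB2HSV).astype(int); H,S,V=hsv[...,0],hsv[...,1],hsv[...,2]
W=cloud('side',d); X,Y=W[...,0],W[...,1]
m=(H>18)&(H<38)&(S>150)&(V>60)&(abs(X-.406)<.05)&(abs(Y+.175)<.07)&(W[...,2]>.01)&(W[...,2]<.03)
print(m.sum(), rect('side',m,.017) if m.sum()>20 else '', np.median(W[m],0))
"
```

```text
t 11.18 pos [ 0.4075 -0.1746  0.3063] rot [179.52   0.28  97.39] w 49.9 F [ 0.3 -0.3  0.1] g 0.0 q [-0.4  -0.19 -0.28  1.47  0.    1.04]
shift [278.4  42.6   5.3] turn 9.4
307 {'c': array([ 405.5, -168.5]), 'size': array([29.8, 94.7]), 'ang': 5.6, 'mean': array([ 405.6, -164.6]), 'pca': np.float64(95.9), 'pcasize': array([95. , 29.2]), 'n': 307} [ 0.40575381 -0.16257445  0.01657903]
```

{"method": "send_rows", "body": {"rows": [[50,28,4,0,0],[50,62,9,0,0],[50,96,14.5,0,0],[50,130,20,0,0],[50,164,25,0,0]]}}

```text
time_s: 11.65
tcp_pos: [0.4097, -0.0069, 0.2982]
tcp_rot: [-3.141, -0.0, 1.699]
ft_force: [1.0, 0.2, -0.3]
width: 0.583
gripper_force: 0.0
```

{"method": "send_rows", "body": {"rows": [[50,34,5,0,4],[50,68,10.5,0,9.4],[50,100,15.5,0,9.4],[50,114.4,17.6,0,9.4],[50,114.4,17.6,0,9.4]]}}

```text
time_s: 12.07
tcp_pos: [0.4126, 0.1098, 0.298]
tcp_rot: [-3.14, -0.0, 1.539]
ft_force: [-0.1, -0.1, -0.5]
width: 0.583
gripper_force: 0.0
```

```bash
python3 -c "
from meas import *
st(); move(.414,.107,.182,88)
p,d=imaging.capture('top'); cv2.imwrite('pics/t5.png',cv2.resize(p[180:330,120:390,::-1],None,fx=2.9,fy=2.9,interpolation=cv2.INTER_CUBIC))
hsv=cv2.cvtColor(p,cv2.COLOR_RGB2HSV).astype(int); H,S,V=hsv[...,0],hsv[...,1],hsv[...,2]
yel=(H>22)&(H<38)&(S>150)&(V>60); W=cloud('top',d); X,Y=W[...,0],W[...,1]
m=yel&(abs(X-.406)<.06)&(abs(Y+.175)<.08); print(m.sum(),rect('top',m,.017))
"
```

```text
t 12.07 pos [0.4126 0.1098 0.298 ] rot [-1.7994e+02 -1.0000e-02  8.8200e+01] w 49.8 F [-0.1 -0.1 -0.5] g 0.0 q [ 0.26 -0.22 -0.32  1.47  0.    1.86]
shift [ -2.8   1.6 116. ] turn 0.2
814 {'c': array([ 405.3, -174.7]), 'size': array([30.5, 90.6]), 'ang': 6.6, 'mean': array([ 405.3, -174.4]), 'pca': np.float64(96.8), 'pcasize': array([90.4, 30.4]), 'n': 814}
```

View pics/t5.png

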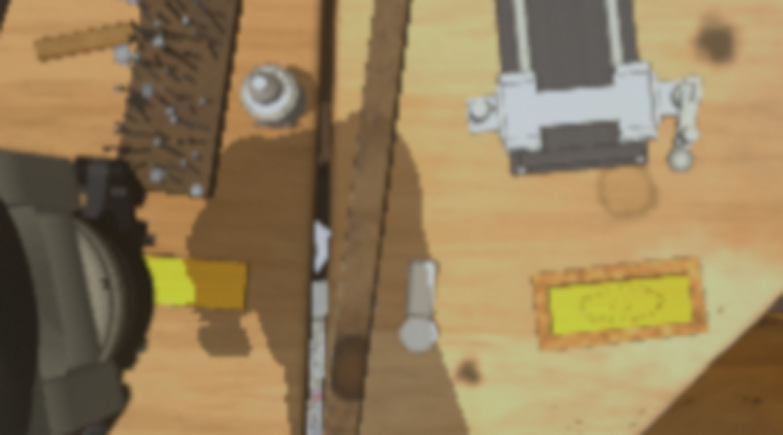

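{"method": "send_rows", "body": {"rows": [[50,0,0,30,0],[50,0,0,60,0],[50,0,0,80,0],[50,0,0,80,0],[50,0,0,80,0]]}}

```text
time_s: 12.53
tcp_pos: [0.4125, 0.1065, 0.2182]
tcp_rot: [-3.139, 0.001, 1.535]
ft_force: [0.8, 0.4, -0.1]
width: 0.588
gripper_force: 0.0
```

```bash
python3 -c "
from meas import *
st(); move(.415,.1078,.181,88)"
```

```text
t 12.53 pos [0.4125 0.1065 0.2182] rot [-1.7988e+02  5.0000e-02  8.7930e+01] w 50.2 F [ 0.8  0.4 -0.1] g 0.0 q [ 0.25 -0.2  -0.46  1.32 -0.    1.86]
shift [ 1.4  2.5 37.2] turn -0.1
```

{"method": "send_rows", "body": {"rows": [[50,1.4,2.5,15,0],[50,1.4,2.5,30,0],[50,1.4,2.5,37,0],[50,1.4,2.5,37,0],[50,1.4,2.5,37,0]]}}

```text
time_s: 12.95
tcp_pos: [0.4158, 0.1086, 0.1828]
tcp_rot: [3.141, -0.0, 1.535]
ft_force: [1.0, 0.4, -0.0]
width: 0.583
gripper_force: 0.0
```

{"method": "send_rows", "body": {"rows": [[0,0,0,0,0],[0,0,0,0,0],[0,0,0,0,0],[0,0,0,0,0],[0,0,0,0,0]], "force": 40}}

```text
time_s: 13.37
tcp_pos: [0.4155, 0.1088, 0.182]
tcp_rot: [3.141, -0.0, 1.536]
ft_force: [-0.6, -0.3, -0.6]
width: 0.0
gripper_force: 0.0
```

{"method": "send_rows", "body": {"rows": [[0,0,0,-25,0],[0,0,0,-60,0],[0,0,0,-95,0],[0,0,0,-120,0],[0,0,0,-120,0]]}}

```text
time_s: 13.78
tcp_pos: [0.4163, 0.109, 0.3071]
tcp_rot: [3.134, -0.002, 1.536]
ft_force: [0.8, 0.8, -0.5]
width: 0.002
gripper_force: 0.0
```

```bash
python3 -c "
from meas import *
st(); move(.5303,-.1446,.30,97.2)"
```

```text
t 13.78 pos [0.4163 0.109  0.3071] rot [ 1.7959e+02 -1.2000e-01  8.8000e+01] w 0.2 F [ 0.8  0.8 -0.5] g 0.0 q [ 0.26 -0.22 -0.3   1.48  0.    1.86]
shift [-249.5  122.7    7.4] turn -9.2
```

{"method": "send_rows", "body": {"rows": [[50,0,0,0,0],[50,0,0,0,0],[50,0,0,0,0],[50,0,0,0,0],[50,0,0,20,0]]}}

```text
time_s: 14.2
tcp_pos: [0.416, 0.1089, 0.2835]
tcp_rot: [3.138, -0.001, 1.536]
ft_force: [1.0, 0.5, -0.4]
width: 0.587
gripper_force: 0.0
```

```bash
python3 -c "
from meas import *
st(); move(.415,.1078,.172,88)
p,d=imaging.capture('side'); np.savez('s6.npz',p=p,d=d); W=cloud('side',d); X,Y=W[...,0],W[...,1]
m=(abs(X-.41)<.06)&(abs(Y-.11)<.08)&(W[...,2]>.0085)&(W[...,2]<.02)
print(m.sum(),rect('side',m,.012),p[m].mean(0) if m.any() else 0)
z=np.load('side0.npz'); W=cloud('side',z['d']); X,Y=W[...,0],W[...,1]
m=(abs(X-.41)<.06)&(abs(Y-.11)<.08)&(W[...,2]>.0085)&(W[...,2]<.02)
print(m.sum(),rect('side',m,.012))
"
```

```text
t 14.2 pos [0.416  0.1089 0.2835] rot [ 1.7981e+02 -6.0000e-02  8.8000e+01] w 50.1 F [ 1.   0.5 -0.4] g 0.0 q [ 0.26 -0.22 -0.34  1.44  0.    1.86]
shift [ -1.3  -1.4 111.5] turn -0.0
178 {'c': array([412.5,  83.9]), 'size': array([26.3, 27.3]), 'ang': 85.8, 'mean': array([408.6,  85.2]), 'pca': np.float64(41.9), 'pcasize': array([31.5, 18.8]), 'n': 49} [145.39325843 117.81460674  51.7752809 ]
177 {'c': array([413.,  92.]), 'size': array([47.8, 27.1]), 'ang': 85.8, 'mean': array([409.4,  94.4]), 'pca': np.float64(67.8), 'pcasize': array([48.7, 21.4]), 'n': 82}
```

{"method": "send_rows", "body": {"rows": [[50,-1,-1,35,0],[50,-1,-1,70,0],[50,-1,-1,95,0],[50,-1,-1,103,0],[50,-1,-1,103,0]]}}

```text
time_s: 14.67
tcp_pos: [0.4134, 0.1075, 0.1766]
tcp_rot: [-3.137, 0.001, 1.536]
ft_force: [0.6, -0.1, 0.7]
width: 0.578
gripper_force: 0.0
```

```bash
python3 -c "
from meas import *
st(); move(.415,.1078,.172,88)"
```

```text
t 14.67 pos [0.4134 0.1075 0.1766] rot [-1.7974e+02  8.0000e-02  8.7990e+01] w 49.3 F [ 0.6 -0.1  0.7] g 0.0 q [ 0.25 -0.17 -0.52  1.23 -0.    1.86]
shift [0.4 1.6 4.6] turn -0.0
```

{"method": "send_rows", "body": {"rows": [[50,0,0.5,5,0],[50,0,0.5,5,0],[50,0,0.5,5,0]]}}

```text
time_s: 14.92
tcp_pos: [0.4155, 0.1079, 0.175]
tcp_rot: [3.14, -0.001, 1.536]
ft_force: [-0.5, 0.2, 0.5]
width: 0.584
gripper_force: 0.0
```

{"method": "send_rows", "body": {"rows": [[0,0,0,0,0],[0,0,0,0,0],[0,0,0,0,0],[0,0,0,0,0],[0,0,0,0,0]], "force": 40}}

```text
time_s: 15.33
tcp_pos: [0.4153, 0.1079, 0.1749]
tcp_rot: [3.14, -0.001, 1.536]
ft_force: [-1.6, -0.4, 6.4]
width: 0.335
gripper_force: 39.6
```

{"method": "send_rows", "body": {"rows": [[0,0,0,-10,0],[0,0,0,-45,0],[0,0,0,-85,0],[0,0,0,-130,0],[0,0,0,-130,0]]}}

```text
time_s: 15.75
tcp_pos: [0.4157, 0.108, 0.3116]
tcp_rot: [3.132, -0.003, 1.536]
ft_force: [1.5, 0.1, -1.2]
width: 0.331
gripper_force: 40.4
```

```bash
python3 -c "
from meas import *
st(); move(.5303,-.1446,.305,97.2)"
```

```text
t 15.75 pos [0.4157 0.108  0.3116] rot [ 1.7947e+02 -1.6000e-01  8.8000e+01] w 28.3 F [ 1.5  0.1 -1.2] g 40.4 q [ 0.25 -0.22 -0.3   1.49  0.    1.86]
shift [-248.4  123.3    7.1] turn -9.2
```

{"method": "send_rows", "body": {"rows": [[0,-25,12.4,0,0],[0,-53,26.3,0,0],[0,-81,40.2,0,0],[0,-110,54.6,0,0],[0,-138,68.5,0,0]]}}

```text
time_s: 16.17
tcp_pos: [0.4788, -0.034, 0.3043]
tcp_rot: [3.141, 0.0, 1.536]
ft_force: [0.9, -0.4, -1.8]
width: 0.334
gripper_force: 40.4
```

{"method": "send_rows", "body": {"rows": [[0,-28,14,0,-3],[0,-56,28,0,-7],[0,-84,42,0,-9.2],[0,-110.4,54.8,0,-9.2],[0,-110.4,54.8,0,-9.2]]}}

```text
time_s: 16.58
tcp_pos: [0.5307, -0.1486, 0.3034]
tcp_rot: [3.141, 0.001, 1.693]
ft_force: [-0.2, 1.3, -3.2]
width: 0.333
gripper_force: 40.5
```

{"method": "send_rows", "body": {"rows": [[0,0,0,30,0],[0,0,0,50,0],[0,0,0,50,0],[0,0,0,50,0]]}}

```text
time_s: 16.92
tcp_pos: [0.529, -0.1446, 0.2534]
tcp_rot: [-3.14, -0.001, 1.696]
ft_force: [0.3, 0.2, -1.7]
width: 0.331
gripper_force: 40.5
```

```bash
python3 -c "
from meas import *
st(); move(.5303,-.1446,.203,97.2)
p,d=imaging.capture('side'); np.savez('s7.npz',p=p,d=d); cv2.imwrite('pics/s7.png',cv2.resize(p[100:250,210:410,::-1],None,fx=4,fy=4,interpolation=cv2.INTER_CUBIC))
"
```

```text
t 16.92 pos [ 0.529  -0.1446  0.2534] rot [-1.7989e+02 -5.0000e-02  9.7200e+01] w 28.3 F [ 0.3  0.2 -1.7] g 40.5 q [-0.27  0.08 -0.12  1.37  0.    1.18]
shift [-0.2  1.3 50.4] turn -0.0
```

View pics/s7.png

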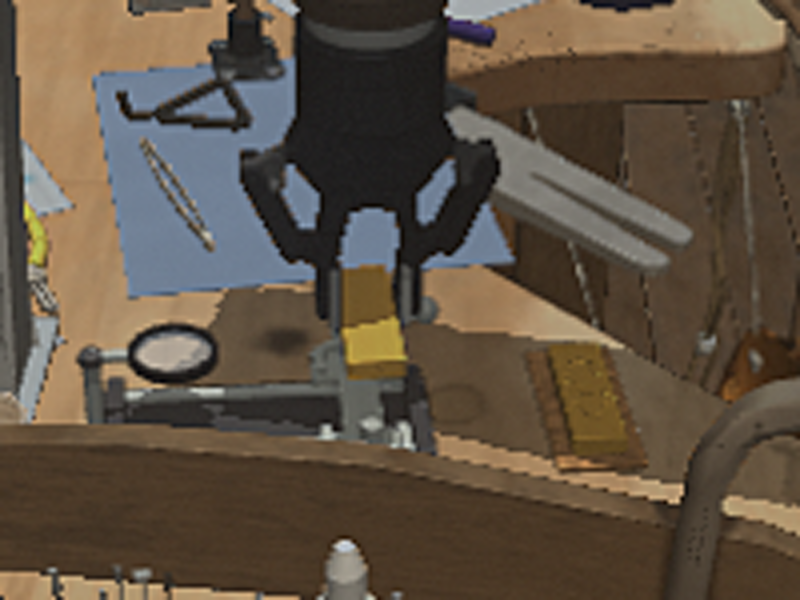

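{"method": "send_rows", "body": {"rows": [[0,0,1,20,0],[0,0,1,38,0],[0,0,1,38,0],[0,0,1,38,0],[0,0,1,38,0]]}}

```text
time_s: 17.38
tcp_pos: [0.5309, -0.1447, 0.2178]
tcp_rot: [3.14, 0.001, 1.697]
ft_force: [0.2, -0.7, -1.3]
width: 0.334
gripper_force: 40.5
```

```bash
python3 -c "
from meas import *
st(); move(.5303,-.1446,.203,97.2)"
```

```text
t 17.38 pos [ 0.5309 -0.1447  0.2178] rot [1.7988e+02 5.0000e-02 9.7210e+01] w 28.5 F [ 0.2 -0.7 -1.3] g 40.5 q [-0.27  0.1  -0.18  1.3   0.    1.18]
shift [ 0.2 -0.7 14.8] turn 0.0
```

{"method": "send_rows", "body": {"rows": [[0,0,-0.4,4,0],[0,0,-0.4,8,0],[0,0,-0.4,11,0],[0,0,-0.4,13,0],[0,0,-0.4,14,0]]}}

```text
time_s: 17.8
tcp_pos: [0.5302, -0.1447, 0.2048]
tcp_rot: [3.139, 0.001, 1.696]
ft_force: [-11.4, 3.4, 30.7]
width: 0.334
gripper_force: 43.9
```

{"method": "send_rows", "body": {"rows": [[0,0,0,1,0],[0,0,0,2,0],[0,0,0,2.5,0],[0,0,0,2.5,0]]}}

```text
time_s: 18.13
tcp_pos: [0.5309, -0.1446, 0.2047]
tcp_rot: [3.135, 0.001, 1.697]
ft_force: [-10.2, 6.5, 37.1]
width: 0.331
gripper_force: 44.6
```

```bash
cat > seat.py <<'E'
from meas import *
def seat(tag,yaw=96.9,c=(.5303,-.1446)):
    a=np.radians(yaw-180); ex=np.array([np.cos(a),np.sin(a)]); ey=np.array([-ex[1],ex[0]])
    out={}
    for n in('top','side'):
        p,d=imaging.capture(n); np.savez(f'{n}_{tag}.npz',p=p,d=d); W=cloud(n,d)
        q=W[...,:2]-np.array(c); sx,sy=q@ex*1000,q@ey*1000; Z=W[...,2]*1000
        hsv=cv2.cvtColor(p,cv2.COLOR_RGB2HSV).astype(int); H,S,V=hsv[...,0],hsv[...,1],hsv[...,2]
        yel=(H>18)&(H<38)&(S>120)&(V>40)&(abs(sx)<70)&(abs(sy)<30)&(Z>28)&(Z<60)
        print(n,'yellow',yel.sum())
        if yel.sum()>15:
            print(' sx',np.percentile(sx[yel],[0,2,50,98,100]).round(1),'sy',np.percentile(sy[yel],[0,2,50,98,100]).round(1),'z',np.percentile(Z[yel],[2,50,98]).round(1))
            A=np.c_[sx[yel],sy[yel],np.ones(yel.sum())]; top=Z[yel]>np.median(Z[yel])-3
            k=np.linalg.lstsq(A[top],Z[yel][top],rcond=None)[0]; print(' plane slopes x,y (rad), z0',k.round(3))
        h=(abs(sx+64)<14)&(abs(sy)<15)&(Z>56)&(Z<66)
        if h.sum(): print(' handle',h.sum(),'sx',sx[h].min().round(1),sx[h].max().round(1),'sy',sy[h].min().round(1),sy[h].max().round(1))
        lip=(abs(abs(sx)-36)<14)&(abs(abs(sy)-21)<6)&(Z>29.5)&(Z<35)&~yel
        for sgx in(-1,1):
            for sgy in(-1,1):
                l=lip&(sx*sgx>0)&(sy*sgy>0)
                if l.sum()>3: print(' lip',sgx,sgy,l.sum(),'sy',np.percentile(sy[l],[5,50,95]).round(1),'sx',np.percentile(sx[l],[5,95]).round(1),'z',np.median(Z[l]).round(1))
E
python3 -c "
from seat import *
st(); seat('a')
a=np.load('top_a.npz')['p'][180:250,280:380,::-1]; b=np.load('side_a.npz')['p'][160:210,270:345,::-1]
# reference empty-seat lips with old top picture
z=cv2.imread('pics/t5.png')
"
```

```text
t 18.13 pos [ 0.5309 -0.1446  0.2047] rot [1.7964e+02 8.0000e-02 9.7220e+01] w 28.3 F [-10.2   6.5  37.1] g 44.6 q [-0.27  0.1  -0.2   1.27  0.    1.18]
top yellow 37
 sx [-45.3 -45.1 -42.5 -38.2 -38.1] sy [-7.8 -6.3  4.7 12.3 12.3] z [35.2 37.9 41.3]
 plane slopes x,y (rad), z0 [-2.2800e-01  2.0000e-02  2.8303e+01]
 handle 29 sx -69.0 -58.6 sy -2.8 6.7
 lip -1 1 28 sy [18.  21.5 24. ] sx [-47.4 -33. ] z 31.8
side yellow 273
 sx [-68.3 -47.2  -6.2  38.3  41.3] sy [-14.5 -13.9  -1.4  14.3  14.8] z [34.  37.5 40.6]
 plane slopes x,y (rad), z0 [-9.0000e-03  2.8000e-02  3.7746e+01]
 handle 20 sx -68.7 -59.5 sy -2.0 6.4
 lip -1 -1 16 sy [-20.9 -18.9 -16.7] sx [-48.4 -29.2] z 31.8
 lip -1 1 11 sy [19.8 22.1 24.3] sx [-37.3 -28. ] z 31.4
 lip 1 -1 5 sy [-17.7 -17.1 -16.4] sx [30.2 42.9] z 31.1
```

{"method": "send_rows", "body": {"rows": [[0,0,0,-2,0],[0,0,0,-3,0],[0,0,0,-3,0]]}}

```text
time_s: 18.48
tcp_pos: [0.531, -0.1446, 0.2048]
tcp_rot: [3.137, 0.001, 1.697]
ft_force: [1.2, 3.1, 13.3]
width: 0.335
gripper_force: 42.1
```

{"method": "send_rows", "body": {"rows": [[50,0,0,0,0],[50,0,0,0,0],[50,0,0,0,0],[50,0,0,-4,0],[50,0,0,-10,0]]}}

```text
time_s: 18.9
tcp_pos: [0.5297, -0.1447, 0.2117]
tcp_rot: [-3.14, -0.001, 1.696]
ft_force: [0.0, 0.6, -0.8]
width: 0.59
gripper_force: 0.0
```

{"method": "send_rows", "body": {"rows": [[50,0,0,-30,0],[50,0,0,-65,0],[50,0,0,-90,0],[50,0,0,-90,0]]}}

```text
time_s: 19.23
tcp_pos: [0.5308, -0.145, 0.3086]
tcp_rot: [3.134, 0.003, 1.696]
ft_force: [1.3, -0.3, -0.4]
width: 0.587
gripper_force: 0.0
```

```bash
python3 -c "
from seat import *
st(); seat('b')
move(.510,-.2093,.30,167)"
```

```text
t 19.23 pos [ 0.5308 -0.145   0.3086] rot [179.57   0.18  97.19] w 50.1 F [ 1.3 -0.3 -0.4] g 0.0 q [-0.27  0.07 -0.03  1.46 -0.    1.18]
top yellow 120
 sx [-45.3 -44.9 -38.1 -28.  -26.9] sy [-13.8 -13.4   1.9  13.   13.4] z [35.2 38.1 41.4]
 plane slopes x,y (rad), z0 [-2.0000e-03  2.0000e-03  3.8232e+01]
 handle 30 sx -69.1 -58.5 sy -2.5 6.5
 lip -1 -1 20 sy [-21.8 -18.6 -16. ] sx [-48.1 -38.9] z 31.9
 lip -1 1 41 sy [17.2 21.5 24.6] sx [-48.2 -27.1] z 32.1
side yellow 277
 sx [-48.  -45.7  -8.6  39.6  42.4] sy [-14.9 -13.8   0.3  14.3  14.6] z [32.7 37.6 40.1]
 plane slopes x,y (rad), z0 [2.000e-03 2.000e-03 3.763e+01]
 handle 17 sx -71.2 -59.3 sy -2.1 6.5
 lip -1 -1 16 sy [-20.9 -18.7 -16.1] sx [-47.9 -29.6] z 31.3
 lip -1 1 11 sy [19.9 22.2 24.5] sx [-38.7 -26.8] z 31.4
 lip 1 -1 14 sy [-22.1 -19.7 -16.9] sx [25.3 44.4] z 31.4
 lip 1 1 22 sy [17.9 20.6 23.7] sx [25.4 47.9] z 31.1
shift [-61.4 -28.2   3.6] turn -69.8
```

{"method": "send_rows", "body": {"rows": [[30,-30,-14,0,0],[30,-61.4,-28.2,0,0],[30,-61.4,-28.2,0,0]]}}

```text
time_s: 19.58
tcp_pos: [0.5083, -0.2126, 0.3007]
tcp_rot: [-3.139, 0.0, 1.694]
ft_force: [-0.1, 0.3, 0.7]
width: 0.35
gripper_force: 0.0
```

{"method": "send_rows", "body": {"rows": [[30,0,0,0,-7],[30,0,0,0,-14],[30,0,0,0,-21],[30,0,0,0,-28],[30,0,0,0,-35]]}}

```text
time_s: 20.0
tcp_pos: [0.5095, -0.2091, 0.3007]
tcp_rot: [-3.141, -0.002, 2.313]
ft_force: [0.7, 0.2, -0.8]
width: 0.356
gripper_force: 0.0
```

{"method": "send_rows", "body": {"rows": [[30,0,0,0,-7],[30,0,0,0,-14],[30,0,0,0,-21],[30,0,0,0,-28],[30,0,0,0,-35]]}}

```text
time_s: 20.42
tcp_pos: [0.5095, -0.209, 0.3007]
tcp_rot: [3.141, -0.002, 2.924]
ft_force: [0.2, 0.6, -1.1]
width: 0.351
gripper_force: 0.0
```

```bash
python3 -c "
from seat import *
st(); move(.510,-.2093,.232,167)
for n in ('top','side'):
    p,d=imaging.capture(n); W=cloud(n,d); X,Y=W[...,0],W[...,1]
    m=(abs(X-.51)<.025)&(abs(Y+.205)<.025)&(W[...,2]>.064)&(W[...,2]<.078)
    if m.sum(): print(n,m.sum(),W[m].min(0).round(3),W[m].max(0).round(3))
"
```

```text
t 20.42 pos [ 0.5095 -0.209   0.3007] rot [ 1.7998e+02 -1.3000e-01  1.6754e+02] w 30.0 F [ 0.2  0.6 -1.1] g 0.0 q [-0.39  0.08 -0.04  1.46  0.   -0.17]
shift [-0.7 -0.2 68.7] turn 0.5
side 18 [ 0.508 -0.212  0.065] [ 0.514 -0.202  0.073]
```

{"method": "send_rows", "body": {"rows": [[30,-0.5,0,30,0],[30,-0.5,0,60,0],[30,-0.5,0,69,0],[30,-0.5,0,69,0]]}}

```text
time_s: 20.85
tcp_pos: [0.5092, -0.2088, 0.23]
tcp_rot: [3.141, -0.006, 2.915]
ft_force: [-0.4, -0.4, 0.4]
width: 0.352
gripper_force: 0.0
```

{"method": "send_rows", "body": {"rows": [[0,0,0,0,0],[0,0,0,0,0],[0,0,0,0,0],[0,0,0,0,0]], "force": 22}}

```text
time_s: 21.18
tcp_pos: [0.5105, -0.2094, 0.2346]
tcp_rot: [-3.141, 0.002, 2.918]
ft_force: [-1.9, 0.3, 1.7]
width: 0.098
gripper_force: 21.8
```

```bash
python3 -c "
from seat import *
st(); s=manip.get_state(); piv=np.array([.5387,-.2115]); v=np.array(s['tcp_pos'][:2])-piv
r=np.hypot(*v)*1000; a0=np.degrees(np.arctan2(v[1],v[0])); print(r,a0,'theta',a0-97)
yaw=167.5
for half in range(2):
    th=np.linspace(a0,97,11)[5*half:5*half+6]; y=np.radians(yaw-35*half)
    tx=np.array([np.cos(y),np.sin(y)]); ty=np.array([np.sin(y),-np.cos(y)])
    for t in th[1:]:
        t,t0=np.radians(t),np.radians(th[0]); d=28.3*np.array([np.cos(t)-np.cos(t0),np.sin(t)-np.sin(t0)]); print((d@tx).round(1),(d@ty).round(1))
"
```

```text
t 21.18 pos [ 0.5105 -0.2094  0.2346] rot [-1.7998e+02  9.0000e-02  1.6716e+02] w 8.4 F [-1.9  0.3  1.7] g 21.8 q [-0.39  0.09 -0.15  1.33 -0.   -0.17]
28.27138829079061 175.76451450661025 theta 78.76451450661025
0.3 3.9
0.1 7.8
-0.7 11.6
-2.0 15.2
-3.8 18.7
-0.0 3.9
-0.5 7.7
-1.6 11.5
-3.2 15.0
-5.2 18.3
```

{"method": "send_rows", "body": {"rows": [[0,0.3,3.9,0,7],[0,0.1,7.8,0,14],[0,-0.7,11.6,0,21],[0,-2,15.2,0,28],[0,-3.8,18.7,0,35]]}}

```text
time_s: 21.6
tcp_pos: [0.5185, -0.192, 0.2346]
tcp_rot: [3.141, 0.002, 2.301]
ft_force: [0.2, -2.3, 2.0]
width: 0.094
gripper_force: 21.8
```

{"method": "send_rows", "body": {"rows": [[0,0,3.9,0,7],[0,-0.5,7.7,0,14],[0,-1.6,11.5,0,21],[0,-3.2,15,0,28],[0,-5.2,18.3,0,35]]}}

```text
time_s: 22.02
tcp_pos: [0.5352, -0.1833, 0.2346]
tcp_rot: [3.141, 0.0, 1.69]
ft_force: [-3.7, 3.0, 5.0]
width: 0.1
gripper_force: 22.0
```

{"method": "send_rows", "body": {"rows": [[0,0,0,0,0],[0,0,0,0,0],[0,0,0,0,0]]}}

```text
time_s: 22.27
tcp_pos: [0.5353, -0.1833, 0.2345]
tcp_rot: [3.14, 0.0, 1.7]
ft_force: [-1.8, 3.1, 5.5]
width: 0.095
gripper_force: 22.1
```

```bash
python3 -c "
from seat import *
st(); seat('c')"
```

```text
t 22.27 pos [ 0.5353 -0.1833  0.2345] rot [179.9    0.    97.41] w 8.1 F [-1.8  3.1  5.5] g 22.1 q [-0.33  0.13 -0.11  1.33  0.    1.11]
top yellow 577
 sx [-45.3 -43.8 -11.2  21.3  24.1] sy [-15.6 -14.   -0.7  13.3  14.4] z [34.9 38.2 41.3]
 plane slopes x,y (rad), z0 [2.000e-03 6.000e-03 3.833e+01]
 handle 30 sx -69.0 -58.5 sy -2.6 6.7
 lip -1 -1 38 sy [-21.8 -18.8 -15.9] sx [-46.4 -27.3] z 32.1
 lip -1 1 40 sy [18.5 21.2 24.3] sx [-46.2 -27.3] z 32.1
side yellow 283
 sx [-65.6 -46.1  -7.9  34.2  44.4] sy [-14.6 -13.9   0.8  14.5  14.6] z [32.4 37.7 40.1]
 plane slopes x,y (rad), z0 [-2.0000e-03 -3.0000e-03  3.7744e+01]
 handle 19 sx -72.0 -58.9 sy -2.0 6.4
 lip -1 -1 15 sy [-20.9 -18.7 -16.7] sx [-47.5 -30. ] z 31.7
 lip -1 1 10 sy [19.7 22.5 24.2] sx [-39.4 -28. ] z 31.7
 lip 1 -1 16 sy [-21.8 -19.4 -17.1] sx [26.4 43.8] z 31.5
 lip 1 1 20 sy [17.5 21.1 23.6] sx [26.6 49.4] z 31.7
```

{"method": "send_rows", "body": {"rows": [[30,0,0,0,0],[30,0,0,0,0],[30,0,0,0,0],[30,0,0,-30,0],[40,0,0,-65,0]]}}

```text
time_s: 22.78
tcp_pos: [0.5344, -0.1833, 0.2962]
tcp_rot: [-3.137, -0.002, 1.697]
ft_force: [0.5, 0.8, 1.2]
width: 0.465
gripper_force: 0.0
```

{"method": "send_rows", "body": {"rows": [[40,0,0,0,0],[40,0,0,0,0],[40,0,0,0,0]]}}

```text
time_s: 23.03
tcp_pos: [0.5352, -0.1835, 0.2979]
tcp_rot: [3.141, 0.0, 1.697]
ft_force: [0.0, 0.1, -0.4]
width: 0.467
gripper_force: 0.0
```

```bash
python3 -c "
from seat import *
st(); move(.5224,-.081,.212,97); seat('d')
W=cloud('side',np.load('side_d.npz')['d']); T=cloud('top',np.load('top_d.npz')['d'])
for n,W in(('side',W),('top',T)):
    X,Y,Z=W[...,0],W[...,1],W[...,2]; m=(abs(X-.535)<.02)&(abs(Y+.183)<.015)&(Z>.064)&(Z<.078)
    if m.any(): print(n,'pin',m.sum(),W[m].min(0).round(4),W[m].max(0).round(4))
    m=(abs(X-.532)<.02)&(abs(Y+.168)<.008)&(Z>.042)&(Z<.06)
    if m.any(): print(n,'foot',m.sum(),W[m].min(0).round(4),W[m].max(0).round(4))
"
```

```text
t 23.03 pos [ 0.5352 -0.1835  0.2979] rot [1.7999e+02 1.0000e-02 9.7220e+01] w 39.9 F [ 0.   0.1 -0.4] g 0.0 q [-0.33  0.11 -0.    1.46 -0.    1.11]
shift [103.3   0.2  85.9] turn 0.2
top yellow 651
 sx [-45.3 -43.7  -7.3  37.4  41.2] sy [-15.6 -13.8  -0.4  13.4  14.4] z [35.3 38.3 41.3]
 plane slopes x,y (rad), z0 [ 0.0000e+00 -1.1000e-02  3.8367e+01]
 handle 30 sx -69.1 -58.5 sy -2.6 6.6
 lip -1 -1 39 sy [-21.1 -18.4 -15.9] sx [-46.5 -27.3] z 32.1
 lip -1 1 36 sy [18.6 21.3 24.4] sx [-46.6 -27.4] z 31.8
 lip 1 -1 21 sy [-20.3 -18.1 -15.8] sx [27.4 38.7] z 31.9
 lip 1 1 19 sy [18.7 20.9 22.9] sx [28.  37.9] z 32.5
side yellow 288
 sx [-48.5 -46.1  -7.1  37.   41.1] sy [-15.2 -13.8   1.4  14.6  14.8] z [32.8 37.5 40.3]
 plane slopes x,y (rad), z0 [ 2.0000e-03 -1.4000e-02  3.7671e+01]
 handle 19 sx -72.0 -58.9 sy -2.0 6.6
 lip -1 -1 15 sy [-21.1 -18.9 -16.7] sx [-48.  -29.6] z 31.9
 lip -1 1 11 sy [19.7 22.  24.3] sx [-38.4 -26.2] z 31.4
 lip 1 -1 16 sy [-22.2 -19.7 -17. ] sx [26.3 43.8] z 31.0
 lip 1 1 21 sy [15.6 20.6 23.5] sx [25.2 48.3] z 31.4
side pin 22 [ 0.5292 -0.1885  0.0641] [ 0.5381 -0.1769  0.0721]
side foot 39 [ 0.5243 -0.1755  0.0427] [ 0.5375 -0.1618  0.0544]
top pin 3 [ 0.5313 -0.1835  0.0653] [ 0.5343 -0.1811  0.0712]
top foot 46 [ 0.5224 -0.1754  0.042 ] [ 0.5381 -0.1646  0.0551]
```

{"method": "send_rows", "body": {"rows": [[40,35,0,0,0],[40,70,0,0,0],[40,103.3,0.2,0,0],[40,103.3,0.2,0,0],[40,103.3,0.2,0,0]]}}

```text
time_s: 23.55
tcp_pos: [0.5221, -0.0796, 0.2973]
tcp_rot: [-3.14, -0.0, 1.699]
ft_force: [-0.3, -0.6, 0.4]
width: 0.464
gripper_force: 0.0
```

{"method": "send_rows", "body": {"rows": [[40,0,0,30,0],[40,0,0,60,0],[40,0,0,86,0],[40,0,0,86,0],[40,0,0,86,0]]}}

```text
time_s: 23.97
tcp_pos: [0.5218, -0.0816, 0.211]
tcp_rot: [-3.138, -0.001, 1.696]
ft_force: [0.7, -0.6, 0.2]
width: 0.471
gripper_force: 0.0
```

{"method": "send_rows", "body": {"rows": [[0,0,0,0,0],[0,0,0,0,0],[0,0,0,0,0],[0,0,0,0,0]], "force": 40}}

```text
time_s: 24.3
tcp_pos: [0.5239, -0.0812, 0.2144]
tcp_rot: [3.136, 0.001, 1.696]
ft_force: [7.8, 0.3, -1.2]
width: 0.105
gripper_force: 38.9
```

```bash
python3 -c "
from seat import *
st(); s=manip.get_state(); x,y,z=s['tcp_pos']
for yw in(6.7,7.2): a=np.radians(yw); move(x+.1*np.cos(a),y+.1*np.sin(a),z,97)"
```

```text
t 24.3 pos [ 0.5239 -0.0812  0.2144] rot [1.7967e+02 7.0000e-02 9.7200e+01] w 9.0 F [ 7.8  0.3 -1.2] g 38.9 q [-0.15  0.05 -0.23  1.28  0.    1.29]
shift [ -0.9 100.    0.6] turn 0.2
shift [  0.  100.    0.6] turn 0.2
```

{"method": "send_rows", "body": {"rows": [[0,0,4,0,0],[0,0,10,0,0],[0,0,17,0,0],[0,0,24,0,0],[0,0,31,0,0]]}}

```text
time_s: 24.72
tcp_pos: [0.553, -0.0778, 0.2143]
tcp_rot: [-3.141, 0.002, 1.695]
ft_force: [-9.5, -4.8, 9.9]
width: 0.105
gripper_force: 40.5
```

{"method": "send_rows", "body": {"rows": [[0,0,7,0,0],[0,0,14,0,0],[0,0,21,0,0],[0,0,28,0,0],[0,0,35,0,0]]}}

```text
time_s: 25.13
tcp_pos: [0.5878, -0.0737, 0.2144]
tcp_rot: [-3.141, 0.003, 1.695]
ft_force: [-10.1, -8.5, 9.6]
width: 0.106
gripper_force: 40.5
```

{"method": "send_rows", "body": {"rows": [[0,0,7,0,0],[0,0,14,0,0],[0,0,20,0,0],[0,0,25,0,0],[0,0,28,0,0]]}}

```text
time_s: 25.55
tcp_pos: [0.6157, -0.0705, 0.2143]
tcp_rot: [-3.141, 0.004, 1.695]
ft_force: [-9.1, -9.5, 9.2]
width: 0.107
gripper_force: 40.4
```

```bash
python3 -c "
from seat import *
st(); s=manip.get_state(); print((np.array(s['tcp_pos'])-[.5239,-.0812,.2144])*1000)"
```

```text
t 25.55 pos [ 0.6157 -0.0705  0.2143] rot [-179.97    0.22   97.1 ] w 9.2 F [-9.1 -9.5  9.2] g 40.4 q [-0.11  0.26  0.01  1.32 -0.    1.33]
[ 9.18035096e+01  1.06605979e+01 -7.23191510e-02]
```

{"method": "send_rows", "body": {"rows": [[0,-0.5,3,0,0],[0,-0.5,5,0,0],[0,-0.5,6.5,0,0],[0,-0.5,6.5,0,0]]}}

```text
time_s: 25.88
tcp_pos: [0.6221, -0.07, 0.2144]
tcp_rot: [-3.141, 0.003, 1.695]
ft_force: [-6.5, -7.0, 8.9]
width: 0.105
gripper_force: 40.2
```

{"method": "send_rows", "body": {"rows": [[0,0,1,0,0],[0,0,1.5,0,0],[0,0,2,0,0],[0,0,2,0,0]]}}

```text
time_s: 26.22
tcp_pos: [0.6238, -0.0698, 0.2144]
tcp_rot: [-3.141, 0.003, 1.695]
ft_force: [-7.3, -7.5, 9.0]
width: 0.109
gripper_force: 40.3
```

```bash
python3 -c "
from seat import *
st(); s=manip.get_state(); v=(np.array(s['tcp_pos'])-[.5239,-.0812,.2144])*1000; print(v,np.hypot(*v[:2]))"
```

```text
t 26.22 pos [ 0.6238 -0.0698  0.2144] rot [-179.97    0.18   97.11] w 9.3 F [-7.3 -7.5  9. ] g 40.3 q [-0.11  0.28  0.03  1.32 -0.    1.34]
[ 9.99329442e+01  1.13808818e+01 -4.13216211e-02] 100.57891328106585
```

{"method": "send_rows", "body": {"rows": [[0,0,0.5,0,0],[0,0,1,0,0],[0,0,1.5,0,0],[0,0,1.5,0,0]]}}

```text
time_s: 26.55
tcp_pos: [0.6248, -0.0697, 0.2143]
tcp_rot: [-3.14, 0.003, 1.695]
ft_force: [-12.9, -8.8, 11.6]
width: 0.105
gripper_force: 40.6
```

{"method": "send_rows", "body": {"rows": [[0,0,0.5,0,0],[0,0,1,0,0],[0,0,1,0,0],[0,0,1,0,0]]}}

```text
time_s: 26.88
tcp_pos: [0.6252, -0.0696, 0.2143]
tcp_rot: [-3.138, 0.003, 1.695]
ft_force: [-17.0, -8.0, 13.5]
width: 0.103
gripper_force: 40.9
```

{"method": "send_rows", "body": {"rows": [[30,0,0,0,0],[30,0,0,0,0],[30,0,0,0,0],[30,0,0,-30,0],[30,0,0,-70,0]]}}

```text
time_s: 27.3
tcp_pos: [0.626, -0.068, 0.2794]
tcp_rot: [-3.135, -0.002, 1.697]
ft_force: [2.0, -0.7, 1.1]
width: 0.351
gripper_force: 0.0
```

{"method": "send_rows", "body": {"rows": [[30,0,-35,-30,0],[30,0,-75,-30,0],[30,0,-115,-30,0],[30,0,-150,-30,0],[30,0,-150,-30,0]]}}

```text
time_s: 27.72
tcp_pos: [0.4733, -0.0872, 0.313]
tcp_rot: [-3.141, -0.0, 1.696]
ft_force: [0.9, -0.7, 0.5]
width: 0.352
gripper_force: 0.0
```

```bash
python3 -c "
from seat import *
st(); 
a=np.radians(6.6); seat('e',c=(.5303+.1*np.cos(a),-.1446+.1*np.sin(a)))
t=np.load('top_e.npz')['p'][:,:,::-1]; s=np.load('side_e.npz')['p'][:,:,::-1]
A=cv2.resize(t[140:300,160:400],(800,300) if 0 else (450,300),interpolation=cv2.INTER_CUBIC); B=cv2.resize(s[140:240,210:410],(600,300),interpolation=cv2.INTER_CUBIC)
C=np.zeros((600,600,3),np.uint8); C[:300,:450]=A; C[300:]=B; cv2.imwrite('pics/fin.png',C)
for q in('drop_bottle','open_jar','folded_loupe'):
    o=imaging.find_in('top',q)[0]; print(q,round(o['p'],2),np.round(o['centre'],1))
"
```

```text
t 27.72 pos [ 0.4733 -0.0872  0.313 ] rot [-179.95   -0.     97.16] w 30.0 F [ 0.9 -0.7  0.5] g 0.0 q [-0.18 -0.09 -0.18  1.48 -0.    1.26]
top yellow 0
side yellow 111
 sx [-31.9 -29.6 -12.8   7.1   9.8] sy [-15.6 -15.3  -2.6  12.1  12.3] z [35.3 37.5 39.5]
 plane slopes x,y (rad), z0 [-3.0000e-03 -7.0000e-03  3.7497e+01]
 lip 1 -1 5 sy [-23.5 -23.2 -19.3] sx [25.1 30.8] z 31.2
drop_bottle 0.94 [211.9 209.9]
open_jar 0.87 [284.7 115.6]Traceback (most recent call last):
  File "<string>", line 9, in <module>
    o=imaging.find_in('top',q)[0]; print(q,round(o['p'],2),np.round(o['centre'],1))
      ~~~~~~~~~~~~~~~~~~~~~~~~^^^
IndexError: list index out of range
```

View pics/fin.png

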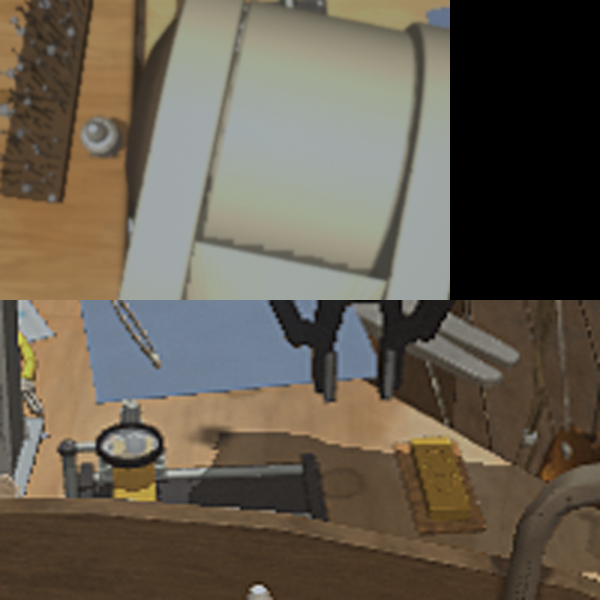

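{"method": "send_rows", "body": {"rows": [[30,-30,-15,0,0],[30,-65,-30,0,0],[30,-100,-45,0,0],[30,-135,-60,0,0],[30,-170,-75,0,0]]}}

```text
time_s: 28.38
tcp_pos: [0.4251, -0.2669, 0.3119]
tcp_rot: [-3.142, -0.0, 1.697]
ft_force: [1.7, 1.1, -0.4]
width: 0.35
gripper_force: 0.0
```

{"method": "send_rows", "body": {"rows": [[30,-35,-15,0,0],[30,-70,-30,0,0],[30,-105,-45,0,0],[30,-130,-55,0,0],[30,-130,-55,0,0]]}}

```text
time_s: 28.8
tcp_pos: [0.386, -0.4054, 0.3109]
tcp_rot: [-3.141, 0.0, 1.693]
ft_force: [0.8, -0.8, -0.5]
width: 0.358
gripper_force: 0.0
```

```bash
python3 -c "
from seat import *
st(); 
a=np.radians(6.6); seat('f',c=(.5303+.1*np.cos(a),-.1446+.1*np.sin(a)))
for q in('drop_bottle','open_jar','folded_loupe'):
    for o in imaging.find_in('top',q)[:1]: print(q,round(o['p'],2),np.round(o['centre'],1))
d=np.load('top_f.npz')['d'];p=np.load('top_f.npz')['p'];W=cloud('top',d)
hsv=cv2.cvtColor(p,cv2.COLOR_RGB2HSV).astype(int); H,S,V=hsv[...,0],hsv[...,1],hsv[...,2]
m=(H>22)&(H<38)&(S>150)&(V>60)&(abs(W[...,0]-.406)<.06)&(abs(W[...,1]+.175)<.08); print(m.sum(),rect('top',m,.017))
"
```

```text
t 28.8 pos [ 0.386  -0.4054  0.3109] rot [-1.7994e+02  1.0000e-02  9.7000e+01] w 30.6 F [ 0.8 -0.8 -0.5] g 0.0 q [-0.81  0.1   0.    1.48 -0.    0.64]
top yellow 303
 sx [-45.  -44.1 -26.6  40.6  42.3] sy [-17.5 -17.   -6.2  11.5  12.2] z [35.3 38.1 41.7]
 plane slopes x,y (rad), z0 [ 6.0000e-03 -5.0000e-03  3.8354e+01]
 handle 29 sx -67.5 -58.3 sy -5.5 4.9
 lip -1 -1 47 sy [-23.7 -20.6 -17. ] sx [-47.7 -26.2] z 31.9
 lip -1 1 36 sy [16.6 19.3 22.3] sx [-48.  -26.5] z 32.3
 lip 1 -1 50 sy [-24.3 -20.7 -16.8] sx [27.5 47.6] z 31.9
 lip 1 1 35 sy [16.7 19.6 22. ] sx [28.8 48.4] z 31.8
side yellow 103
 sx [-30.6 -29.8 -12.8   7.2   7.5] sy [-15.6 -15.4  -2.4  12.2  12.2] z [35.7 37.6 39.8]
 plane slopes x,y (rad), z0 [-2.1000e-02  1.4000e-02  3.7337e+01]
 lip 1 -1 4 sy [-23.5 -21.1 -18.8] sx [23.8 30.5] z 30.2
drop_bottle 0.76 [213.3 211.5]
folded_loupe 0.62 [265.4 286.4]
814 {'c': array([ 405.3, -174.7]), 'size': array([30.5, 90.4]), 'ang': 6.6, 'mean': array([ 405.3, -174.6]), 'pca': np.float64(96.8), 'pcasize': array([90.4, 30.4]), 'n': 814}
```

```bash
python3 -c "
from rig import manip
print(manip.close_job())"
```

```text
the job is handed in; nothing more can be done
None
```

The job is handed in: the checked plate lies flat in the middle of the cork pad, and the plain plate is seated in the carriage with the clip's foot on it. The carriage was pushed until the force rose at its stop (the top camera put its travel at about 98 mm). The bottle and loupe stayed put and the jar looked unmoved right after the slide, though the last check didn't pick it up. I don't have the judge's result.

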